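Feed the top tile onto the viewing stand

ROBOT

A 6-joint arm with a two-finger parallel gripper is mounted at the origin on the work surface. World frame = base frame: x ahead of the robot, y to its left, z up, the work surface at z = 0. Lengths are in m, angles in rad, forces in N, time in s.
With the tool pointing down it reaches from about 0.275 to 0.975 m from the base axis. Payload 8.4 kg.
Tool frame: the origin (TCP) lies midway between the tips of the shut fingers; the grasp point (between the pads) lies 19 mm behind it; z points along the fingers, x is the direction in which the jaws open and shut, and the axes are right-handed (so a half turn about z gives the same grasp; the last joint's range is limited). The gripper opens to 92 mm and grips with 3 to 60 N. Pads are 20 mm wide; open, the fingers measure 128 mm over their backs; the gripper's body (75 mm by 189 mm) begins 69 mm behind the grasp point.
Start: joints at [1.273, 0.353, 1.633, -0, 1.155, -0.002], TCP at [0.182, 0.598, 0.215] pointing down, gripper open.
Joint ranges: [-2.63, 2.63], [-0.92, 2.1], [0.06, 2.66], [-1.3, 4.44], [0, 2.69], [-3.02, 3.02]. Speed limits (rad/s): [2.22, 2.22, 2.79, 3.14, 3.14, 3.14].

INTERFACE

Orientations are given as a unit quaternion [w, x, y, z].
In Python, from bench import bot gives the robot as it stands. The module is installed in compiled form; this text tells all that it offers.
- The arm moves only by the shell command python3 -m inch 'ROWS'. ROWS is JSON, one flat list of numbers, 5 for each row, row after row: the opening, from 0 (shut) to 1 (fully open), then the shift along the tool's x, y, z normalised to -1 to 1, where 1 is 15 cm, then the turn about the tool's z normalised to -1 to 1, where 1 is pi rad. A call has 1 to 20 rows; each row is the pose to reach, as a shift and turn from the pose commanded when the call began, along the tool's axes at that moment, turning the shorter way round; what a row does not reach only later rows make up. A row lasts 1/12 s, in which the tool goes at most 41.7 mm and 7.16 degrees, less where a joint would pass 70% of its speed; a pose out of reach is approached as far as the arm can. A call with a number of a shift or a turn outside -1 to 1 is refused whole. A call with a gripper value outside its range is refused whole. The fingers move at their own pace and stop on an object; the grip force is fixed at half the most. Time passes only in rows, so rows that repeat a pose let the fingers close. It gives the time, the measured TCP pose, the force and the opening at its end, in the units of the state.
- bot.get_state(): the state, without advancing time (a new reading comes with each control period).
- bot.grab_frame(name): name is "scene" or "top"; returns a dict with "img" (420x560x3 uint8, red, green, blue), "K" (3x3 intrinsics, pixels), "cam_to_world" (4x4, takes a point from camera to world coordinates). Camera axes: x right, y up, looking along -z (the intrinsics and any distortion apply to the point x, -y, -z); pixel columns grow to the right and rows downward; lengths in m; the calibration is good to about 2 mm. A picture is of the moment at which its call begins. There is no depth.
- bot.close_job(): hands the job in, once; it reports no verdict.
The state is a dict: "clock": time; "joint_pos": joint angles; "qd": joint speeds; "tau": joint torques, N m; "eef_pos": TCP position; "tool_rot": TCP orientation; "contact_force": force on the tool from outside, world axes, zero at the start; "moment": the same for the moment, N m; "grip_width": opening from 0.0 (shut) to 1.0 (fully open).
Only numpy, scipy, OpenCV 4.12 (cv2) and the standard library are available. Lean on these libraries where they do the work, as an engineer would, in place of code of your own. Each camera call takes 0.05 s, during which the arm holds its last target.

TASK

Slide the top ceramic tile sideways off the stack, without lifting or tipping it, straight across into the channel of the viewing stand, and press it gently but firmly home (about 5 to 12 N) until you feel it bear flat against the backstop bar. Then let go and leave it lying there, flat and touching the bar. The other tiles of the stack must stay where they are, and the beaker, bottle and tray are to be left alone.

Things in the scene. Friction and masses are not known exactly. Their poses are not given: they have to be found in the camera images.
- tile4_center (a point): centre (half-way up) of the top tile of the stack, the one to slide: a white glazed ceramic tile 100 x 100 mm, 10 mm thick, about 0.22 kg, dry, sliding with friction. Its x and y axes run parallel to its edges; x points roughly towards the stand.
- tile3_center (a point): centre (half-way up) of the second tile from the top, same kind, which stays. Tile edges in the stack are out of line by up to some 5 mm.
- tile2_center (a point): centre of the third tile from the top, same kind, which stays
- tile1_center (a point): centre of the lowest tile, same kind, which stays; it lies on a fixed plywood board 124 x 124 x 12 mm
- stand: fixed viewing stand: flat aluminium block 200 mm long (x), 134 mm wide (y), its grey deck 40 mm above the table and 2 mm below the underside of the top tile. Origin: centre of its underside, on the table. Its x axis points away from the stack, in the feeding direction; the stack stands 8 to 16 mm before its open -x end.
- beaker: bystander: glass beaker 70 mm across, 95 mm high; origin at the centre of its foot
- wash_bottle: bystander: white plastic bottle 60 mm across, 160 mm high; origin at the centre of its foot
- seed_tray: bystander: open plastic tray 120 x 90 x 30 mm; origin at the centre of its underside
- channel_mouth (a point): middle of the open -x end of the stand's deck, at deck level (100 mm from the stand's centre); axes as the stand. From here a channel runs along x over the deck, centred, 106 mm wide between two side guide strips 7 mm high, which flare out to about 115 mm over the first 35 mm.
- deck_end (a point): middle of the +x edge of the stand's deck, at deck level; axes as the stand. Before it a fixed rigid steel backstop bar (104 mm long, 14 mm thick, 14 mm high) lies square across the channel. It is clamped anew each time and its place is NOT measured: its face towards the stack is anywhere from 8 to 82 mm past the stand's centre. Feel for it: when the tile bears on it the push rises; stop at about 5 to 12 N.
Mind the look-alikes: they are no part of the job. What is shaped like the part that bears tile4_center but blue is not meant.

How it is judged:
On the way, in this order (a step that is already met when the one before it is completed fails the run):
1. the top tile has been slid clear of the stack and lies on the deck, in the channel, not yet at the backstop (x of tile4_center in the frame of stand above -0.059 m and height (world z) of tile4_center below 0.048 m and contact force between tile4 and backstop_c0 below 0.5 N).
2. the tile is pressed home: it bears on the backstop with 4 N or more (contact force between tile4 and backstop_c0 above 4 N), for 0.05 s.
At the end, for the whole second after the job is handed in: the top tile lies flat on the stand's deck between the guides, its leading edge within 2 mm of the backstop's face and square to it within 0.03 rad, released and at rest; the other three tiles lie within 5 mm of where they were (horizontal distance between tile4_center and backstop_c0 below 0.0595 m and y of tile4_center in the frame of stand between -0.005 and 0.005 m and angle between the x axis of tile4_center and the x axis of stand, either way round below 0.03 rad and height (world z) of tile4_center between 0.043 and 0.0465 m and angle between tile4_center's own z axis and vertical below 0.03 rad and linear speed of tile4 below 0.01 m/s and distance of each of tile3_center, tile2_center, tile1_center from where it was at the start of the episode below 0.005 m); the robot touches nothing.
It fails at once if the fingers push on the tile, or the tile on the backstop, with more than 15 N (contact force between any of the fingers, the arm and tile4 above 15 N or contact force between tile4 and backstop_c0 above 15 N).
It fails at once if the robot presses on the stand or backstop with more than 10 N (contact force between any of the fingers, the arm and stand above 10 N or contact force between any of the fingers, the arm and backstop_c0 above 10 N).
It fails at once if the tile is lifted or tipped (height (world z) of tile4_center above 0.054 m or angle between tile4_center's own z axis and vertical above 0.12 rad).
It fails at once if another tile of the stack is shifted by more than 5 mm (distance of any of tile3_center, tile2_center, tile1_center from where it was at the start of the episode above 0.005 m).
It fails at once if a bystander is moved by more than 10 mm (distance of any of beaker, wash_bottle, seed_tray from where it was at the start of the episode above 0.01 m).
It also fails if it takes over 51 s, if anything falls off the work surface, if the arm or the gripper's body presses on something with over 40 N, if the wrist force passes 120 N, or if a joint passes its speed limit or range.

## Working session

There is one attempt and no reset: what is moved stays moved. The work goes in short steps, Python scripts to look and compute and a shell command to move; the robot and the scene stay as the last step left them, time stands still between calls to the robot, and variables do not carry over. Pictures are saved under pics/ and viewed, and the job is handed in when it is done.

```bash
mkdir -p pics; python3 - <<'E'
from bench import bot
import cv2,numpy as np
np.set_printoptions(precision=4,suppress=True)
for n in("scene","top"):
    f=bot.grab_frame(n); cv2.imwrite(f"pics/{n}0.png",f["img"][:,:,::-1]); print(n,f["K"],f["cam_to_world"],[k for k in f])
print(bot.get_state())
E
```

```text
scene [[497.7957   0.     280.6841]
 [  0.     497.7957 207.5575]
 [  0.       0.       1.    ]] [[-0.0232 -0.7126  0.7011  1.3854]
 [ 0.9997 -0.0099  0.023   0.0096]
 [-0.0095  0.7015  0.7126  0.9236]
 [ 0.      0.      0.      1.    ]] ['img', 'K', 'cam_to_world']
top [[527.4099   0.     273.1603]
 [  0.     527.4099 204.2672]
 [  0.       0.       1.    ]] [[-0.014   0.9924 -0.1223  0.364 ]
 [-0.9999 -0.0139  0.0012  0.0047]
 [-0.0005  0.1223  0.9925  1.3677]
 [ 0.      0.      0.      1.    ]] ['img', 'K', 'cam_to_world']
{'clock': 0.1, 'joint_pos': array([ 1.2726,  0.3536,  1.634 ,  0.    ,  1.1552, -0.0024]), 'qd': array([-0.0017, -0.0006, -0.0015, -0.0012, -0.0003, -0.001 ]), 'tau': array([  0.0004, -59.4905, -33.4931,   0.0698,   0.0184,   0.    ]), 'eef_pos': array([0.1821, 0.5974, 0.214 ]), 'tool_rot': array([ 0.0004,  0.8036,  0.5952, -0.0005]), 'contact_force': array([-0.5354,  0.3142,  0.4512]), 'moment': array([ 0.001 , -0.0138, -0.0004]), 'grip_width': 1.0035706344087836}
```

View pics/scene0.png

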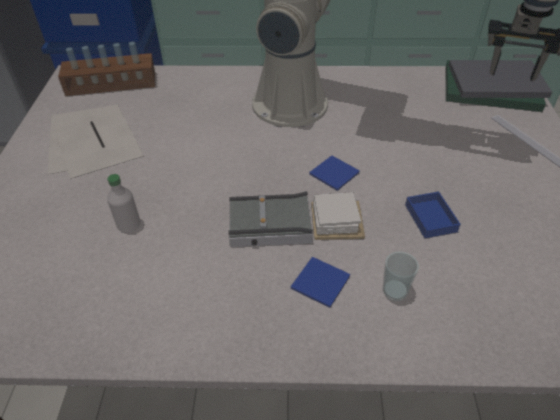

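View pics/top0.png

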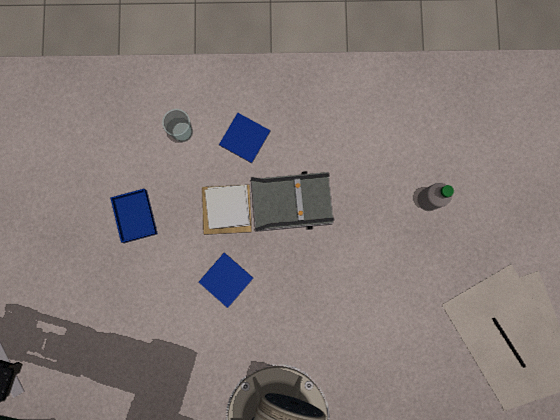

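```bash
python3 - <<'E'
import cv2
a=cv2.imread("pics/top0.png")[165:245,195:340]; cv2.imwrite("pics/t0z.png",cv2.resize(a,None,fx=5.5,fy=5.5,interpolation=cv2.INTER_CUBIC))
a=cv2.imread("pics/scene0.png")[180:255,220:370]; cv2.imwrite("pics/s0z.png",cv2.resize(a,None,fx=5,fy=5,interpolation=cv2.INTER_CUBIC))
E
```

```text
(no output)
```

View pics/t0z.png

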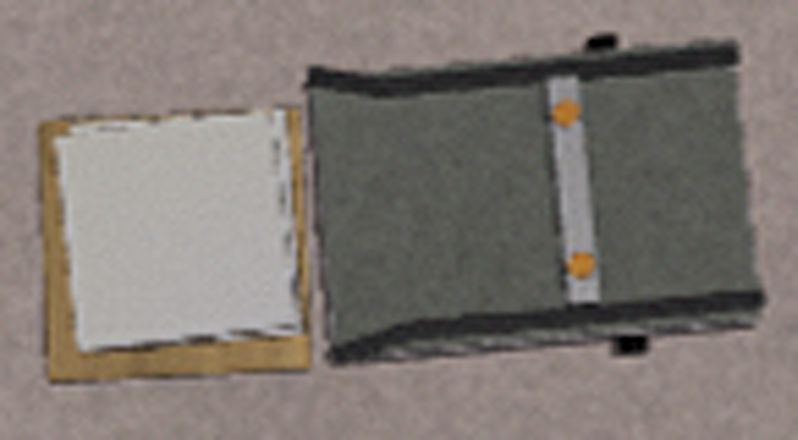

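View pics/s0z.png

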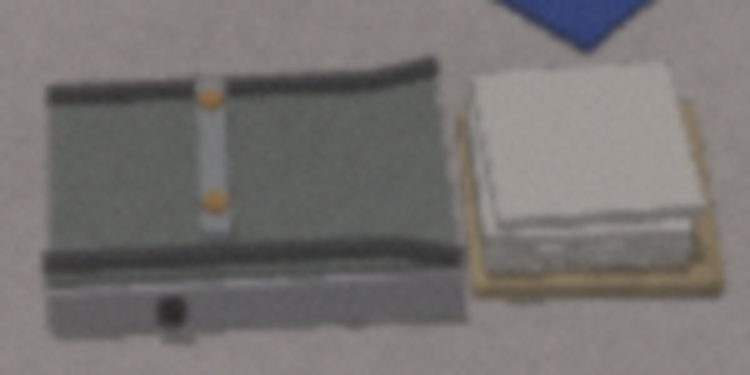

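```bash
cat > h.py <<'E'
import numpy as np,cv2
np.set_printoptions(precision=4,suppress=True)
def ray(f,u,v,z):
    K=f["K"];T=f["cam_to_world"]
    d=T[:3,:3]@np.array([(u-K[0,2])/K[0,0],-(v-K[1,2])/K[1,1],-1]);o=T[:3,3]
    return o+d*(z-o[2])/d[2]
def proj(f,P):
    T=f["cam_to_world"];K=f["K"];p=(np.asarray(P)-T[:3,3])@T[:3,:3]
    return np.stack([K[0,0]*p[...,0]/-p[...,2]+K[0,2],K[1,1]*-p[...,1]/-p[...,2]+K[1,2]],-1)
E
python3 - <<'E'
from h import *
from bench import bot
ft=bot.grab_frame("top");fs=bot.grab_frame("scene")
def T(u,v,z):return ray(ft,195+(u+.5)/5.5-.5,165+(v+.5)/5.5-.5,z)[:2]
def S(u,v,z):return ray(fs,220+(u+.5)/5-.5,180+(v+.5)/5-.5,z)[:2]
for n,l,z in [("tileT",[(57,138),(283,112),(302,330),(82,350)],.052)]:
    p=np.array([T(*q,z) for q in l]);print(n,p,p.mean(0))
p=np.array([S(*q,.052) for q in [(500,222),(475,75),(665,62),(703,210)]]);print("tileS",p,p.mean(0))
p=np.array([T(*q,.047) for q in [(308,68),(332,362),(763,298),(738,42)]]);print("standT",p,p.mean(0))
p=np.array([S(*q,.047) for q in [(435,58),(462,258),(44,262),(48,86)]]);print("standS",p,p.mean(0))
print("bar face T",T(548,80,.054),T(570,303,.054),"far",T(575,78,.054),T(599,300,.054))
print("bar face S",S(226,78,.054),S(231,228,.054))
E
```

```text
tileT [[0.5656 0.1745]
 [0.5762 0.0708]
 [0.4757 0.063 ]
 [0.468  0.163 ]] [0.5214 0.1178]
tileS [[0.5815 0.0752]
 [0.481  0.0658]
 [0.4702 0.1621]
 [0.5723 0.1722]] [0.5262 0.1188]
standT [[ 0.5974  0.0594]
 [ 0.4613  0.0496]
 [ 0.4879 -0.1477]
 [ 0.6068 -0.1394]] [ 0.5384 -0.0445]
standS [[ 0.4636  0.046 ]
 [ 0.6002  0.0569]
 [ 0.6057 -0.1403]
 [ 0.4867 -0.1498]] [ 0.539  -0.0468]
bar face T [ 0.5891 -0.051 ] [ 0.4862 -0.0591] far [ 0.5898 -0.0634] [ 0.4874 -0.0723]
bar face S [ 0.4869 -0.0595] [ 0.589  -0.0524]
```

```bash
cat > ov.py <<'E'
from h import *
from bench import bot
def box(c,yaw,lx,ly,z):
    d=np.array([np.sin(yaw),-np.cos(yaw)]);n=np.array([np.cos(yaw),np.sin(yaw)])  # d=feed(x), n=y(left of feed)
    return np.array([[*(np.array(c)+a*lx/2*d+b*ly/2*n),z] for a,b in((1,1),(1,-1),(-1,-1),(-1,1))])
def overlay(tag,polys):
    for n,(r0,r1,c0,c1) in {"top":(160,250,195,340),"scene":(175,260,220,370)}.items():
        f=bot.grab_frame(n);s=5
        im=cv2.resize(f["img"][r0:r1,c0:c1,::-1],None,fx=s,fy=s,interpolation=cv2.INTER_CUBIC)
        for P,col in polys:
            q=(proj(f,P)-[c0,r0]+.5)*s-.5
            cv2.polylines(im,[np.round(q*8).astype(np.int32)],True,col,1,cv2.LINE_AA,3)
        cv2.imwrite(f"pics/{tag}_{n}.png",im)
E
python3 - <<'E'
from ov import *
c=np.array([.5387,-.0457]);y=.082;d=np.array([np.sin(y),-np.cos(y)])
overlay("ov1",[(box((.5238,.1183),.085,.1,.1,.052),(0,0,255)),(box(c,y,.2,.134,.04),(0,255,0)),(box(c,y,.2,.106,.047),(255,255,0)),(box(c+d*.0168,y,.014,.104,.054),(255,0,255))])
E
```

```text
(no output)
```

View pics/ov1_top.png

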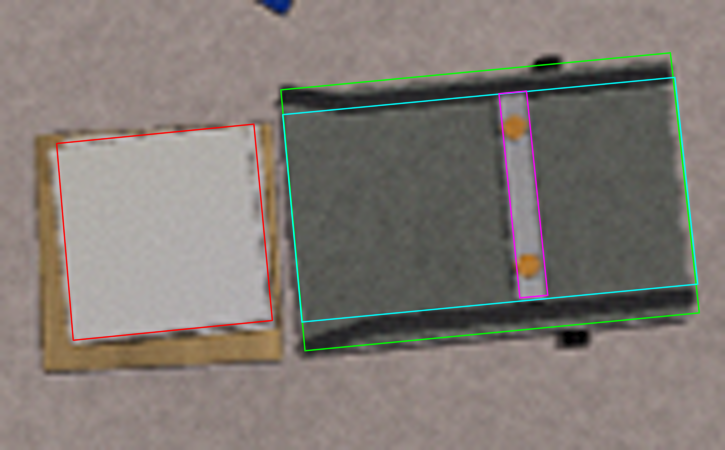

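View pics/ov1_scene.png

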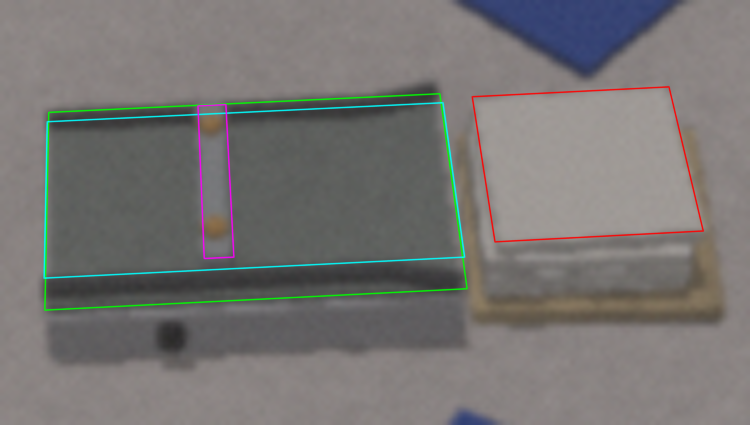

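```bash
python3 -m inch '[0.45,-0.631,0.971,0,0, 0.45,-0.631,0.971,0,0, 0.45,-0.631,0.971,0,0, 0.45,-0.631,0.971,0,0, 0.45,-0.631,0.971,0,0, 0.45,-0.631,0.971,0,0]' && python3 -m inch '[0.45,-0.631,0.971,0,0, 0.45,-0.631,0.971,0,0, 0.45,-0.631,0.971,0,0, 0.45,-0.631,0.971,0,0, 0.45,-0.631,0.971,0,0, 0.45,-0.631,0.971,0,0]' && python3 -m inch '[0.45,-0.631,0.971,0,0.379, 0.45,-0.631,0.971,0,0.379, 0.45,-0.631,0.971,0,0.379, 0.45,-0.631,0.971,0,0.379, 0.45,-0.631,0.971,0,0.379, 0.45,-0.631,0.971,0,0.379, 0.45,-0.631,0.971,0,0.379, 0.45,-0.631,0.971,0,0.379, 0.45,-0.631,0.971,0,0.379, 0.45,-0.631,0.971,0,0.379, 0.45,-0.631,0.971,0,0.379, 0.45,-0.631,0.971,0,0.379]'
cat > st.py <<'E'
from h import *
from bench import bot
s=bot.get_state();c=np.array([.5387,-.0457]);y=.082;d=np.array([np.sin(y),-np.cos(y)]);n=np.array([np.cos(y),np.sin(y)])
w,a,b,e=s["tool_rot"];ang=np.arctan2(2*(a*b+w*e),1-2*(b*b+e*e))
p=s["eef_pos"];F=s["contact_force"]
print("t",s["clock"],"p",p,"stand",(p[:2]-c)@d,(p[:2]-c)@n,"ang-y",ang-y,"F",F,"Ffeed",F[:2]@d,"w",s["grip_width"])
E
python3 st.py
```

```text
clock: 0.8
eef_pos: [0.2954, 0.4631, 0.2148]
tool_rot: [0.0, 0.805, 0.594, 0.0]
contact_force: [-1.0, 0.7, -0.0]
grip_width: 0.586
clock: 1.3
eef_pos: [0.4067, 0.3314, 0.2147]
tool_rot: [-0.0, 0.804, 0.594, 0.0]
contact_force: [-0.3, 0.7, 0.6]
grip_width: 0.452
clock: 2.3
eef_pos: [0.517, 0.2008, 0.2145]
tool_rot: [-0.0, 0.999, 0.044, -0.0]
contact_force: [-0.4, -0.9, 0.2]
grip_width: 0.45
t 2.3 p [0.517  0.2008 0.2145] stand -0.2474889728958522 -0.00147837855680468 ang-y 0.00648117553087206 F [-0.3608 -0.9323  0.249 ] Ffeed 0.8996398840367923 w 0.449764532937571
```

```bash
python3 -m inch '[0.45,0,0,0.25,0.002, 0.45,0,0,0.5,0.002, 0.45,0,0,0.7,0.002, 0.45,0,0,0.867,0.002, 0.45,0,0,0.867,0.002, 0.45,0,0,0.867,0.002]'
python3 - <<'E'
from bench import bot
import cv2
for n in("scene","top"):
    a=bot.grab_frame(n)["img"][:,:,::-1][130:260,190:370]; cv2.imwrite(f"pics/{n}1.png",cv2.resize(a,None,fx=4,fy=4,interpolation=cv2.INTER_CUBIC))
E
python3 st.py
```

```text
clock: 2.8
eef_pos: [0.5164, 0.1994, 0.0838]
tool_rot: [0.0, 0.999, 0.04, -0.001]
contact_force: [1.3, -0.3, 0.0]
grip_width: 0.448
t 2.9 p [0.5184 0.1998 0.086 ] stand -0.24632184105010305 -0.0001348171136040706 ang-y -0.002572692780712274 F [0.6905 0.0485 1.5361] Ffeed 0.008185310473549623 w 0.4516669286094645
```

View pics/scene1.png

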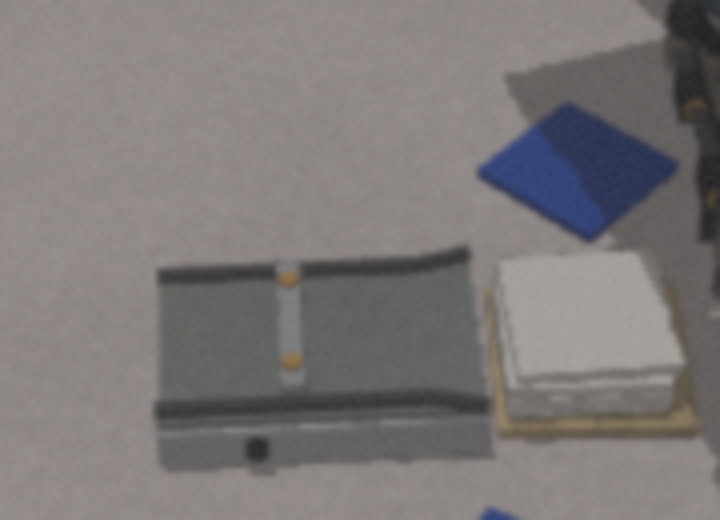

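View pics/top1.png

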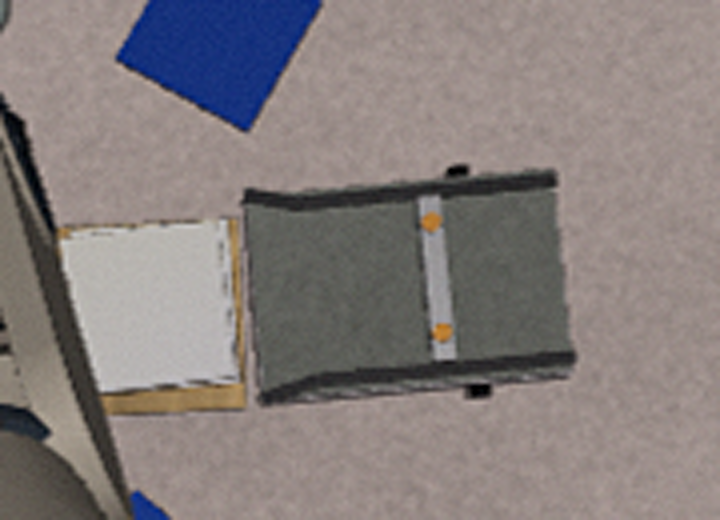

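```bash
python3 -m inch '[0.45,0,0,0.1,0, 0.45,0,0,0.2,0, 0.45,0,0,0.263,0, 0.45,0,0,0.263,0, 0.45,0,0,0.263,0, 0.45,0,0,0.263,0]'; python3 st.py; python3 -m inch '[0.45,0,0,0,0]';python3 st.py; python3 -m inch '[0.45,0,0,0,0]';python3 st.py
```

```text
clock: 3.4
eef_pos: [0.5182, 0.1992, 0.0463]
tool_rot: [-0.0, 0.999, 0.039, 0.001]
contact_force: [-0.4, -0.1, 0.2]
grip_width: 0.453
t 3.4 p [0.5182 0.1992 0.0463] stand -0.2457552155466494 -0.0003929732100668217 ang-y -0.003823941072552156 F [-0.4068 -0.1172  0.2073] Ffeed 0.08349701961566838 w 0.45276109947306487
clock: 3.48
eef_pos: [0.5182, 0.1992, 0.0462]
tool_rot: [-0.0, 0.999, 0.039, 0.001]
contact_force: [0.7, 0.2, 0.2]
grip_width: 0.448
t 3.4833 p [0.5182 0.1992 0.0462] stand -0.24571334523106617 -0.0004224955259727049 ang-y -0.0039027146128788326 F [0.7489 0.1981 0.2242] Ffeed -0.1361192141533138 w 0.44818653133132613
clock: 3.57
eef_pos: [0.518, 0.1991, 0.0459]
tool_rot: [-0.0, 0.999, 0.039, 0.001]
contact_force: [-0.5, 0.6, -0.4]
grip_width: 0.446
t 3.5667 p [0.518  0.1991 0.0459] stand -0.24565668299246304 -0.0006174702872637237 ang-y -0.003950220338631086 F [-0.4993  0.5571 -0.3928] Ffeed -0.5961490710059021 w 0.4458086847330991
```

```bash
python3 -m inch '[0.45,0,0.012,0,0, 0.45,0,0.024,0,0, 0.45,0,0.036,0,0, 0.45,0,0.048,0,0, 0.45,0,0.06,0,0, 0.45,0,0.07,0,0, 0.45,0,0.08,0,0, 0.45,0,0.09,0,0, 0.45,0,0.1,0,0]'; python3 st.py; python3 -m inch '[0.45,0,0.007,0,0, 0.45,0,0.014,0,0, 0.45,0,0.02,0,0, 0.45,0,0.027,0,0, 0.45,0,0.033,0,0, 0.45,0,0.04,0,0, 0.45,0,0.047,0,0, 0.45,0,0.053,0,0, 0.45,0,0.06,0,0]';python3 st.py; python3 -m inch '[0.45,0,0.007,0,0, 0.45,0,0.014,0,0, 0.45,0,0.02,0,0, 0.45,0,0.027,0,0, 0.45,0,0.033,0,0]';python3 st.py
python3 - <<'E'
from ov import *
overlay("ov2",[(box((.5238,.1183),.085,.1,.1,.052),(0,0,255))])
E
```

```text
clock: 4.32
eef_pos: [0.5186, 0.1837, 0.0451]
tool_rot: [0.0, 0.999, 0.039, -0.0]
contact_force: [0.1, -0.6, 0.4]
grip_width: 0.45
t 4.3167 p [0.5186 0.1837 0.0451] stand -0.23032161336851417 -0.001258931271416561 ang-y -0.003966523705238312 F [ 0.0599 -0.5922  0.431 ] Ffeed 0.5951002640858211 w 0.44987013825899136
clock: 5.07
eef_pos: [0.5193, 0.1749, 0.0451]
tool_rot: [-0.0, 0.999, 0.039, 0.0]
contact_force: [-0.5, 1.1, 0.2]
grip_width: 0.451
t 5.0667 p [0.5193 0.1749 0.0451] stand -0.22143779543212255 -0.001295210645087711 ang-y -0.003936376289130655 F [-0.5182  1.12    0.1682] Ffeed -1.1586748653281722 w 0.45097804522184853
clock: 5.48
eef_pos: [0.5196, 0.1699, 0.0451]
tool_rot: [-0.0, 0.999, 0.039, -0.0]
contact_force: [-0.2, 1.2, -0.0]
grip_width: 0.452
t 5.4833 p [0.5196 0.1699 0.0451] stand -0.21644505941340633 -0.0013576473646730925 ang-y -0.004013406577326281 F [-0.2163  1.2245 -0.0085] Ffeed -1.2380951707391032 w 0.4521663925338268
```

View pics/ov2_scene.png

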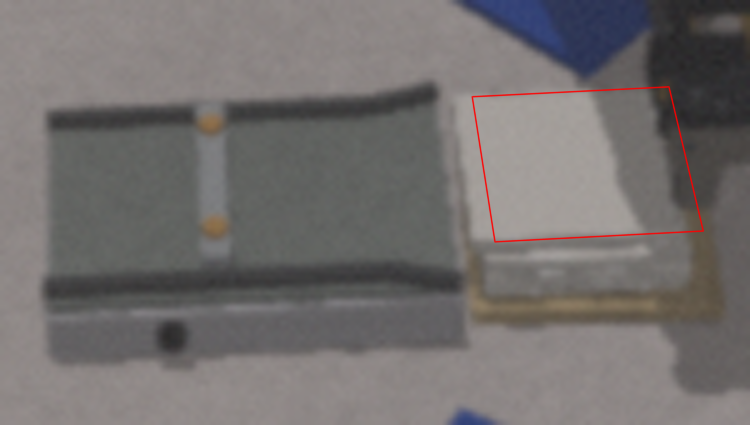

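View pics/ov2_top.png

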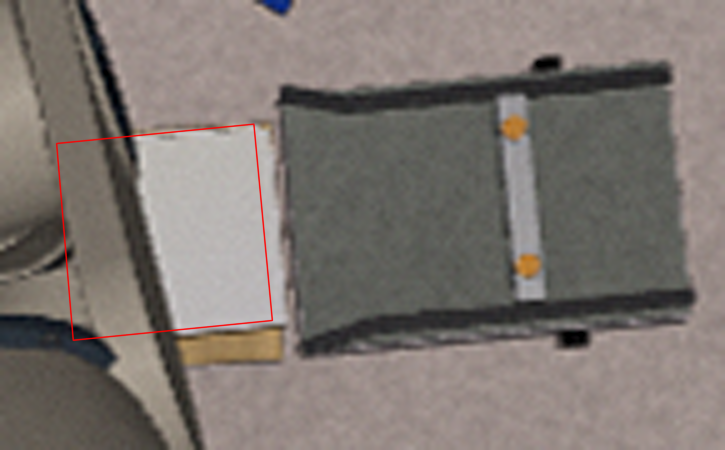

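```bash
python3 -m inch '[0.45,0,0.012,0,0, 0.45,0,0.024,0,0, 0.45,0,0.036,0,0, 0.45,0,0.048,0,0, 0.45,0,0.06,0,0, 0.45,0,0.072,0,0, 0.45,0,0.084,0,0, 0.45,0,0.096,0,0, 0.45,0,0.108,0,0, 0.45,0,0.12,0,0, 0.45,0,0.132,0,0, 0.45,0,0.144,0,0]'; python3 st.py; python3 -m inch '[0.45,0,0.012,0,0, 0.45,0,0.024,0,0, 0.45,0,0.036,0,0, 0.45,0,0.048,0,0, 0.45,0,0.06,0,0, 0.45,0,0.072,0,0, 0.45,0,0.084,0,0, 0.45,0,0.096,0,0, 0.45,0,0.108,0,0, 0.45,0,0.12,0,0, 0.45,0,0.132,0,0, 0.45,0,0.144,0,0]'; python3 st.py
python3 - <<'E'
from ov import *
overlay("ov3",[(box((.5238,.1183),.085,.1,.1,.052),(0,0,255))])
E
```

```text
clock: 6.58
eef_pos: [0.5214, 0.1483, 0.0451]
tool_rot: [-0.0, 0.999, 0.039, 0.0]
contact_force: [-0.1, 0.7, -0.3]
grip_width: 0.448
t 6.5833 p [0.5214 0.1483 0.0451] stand -0.19477624286482784 -0.0013999473735252434 ang-y -0.003946153300384045 F [-0.0666  0.7164 -0.2822] Ffeed -0.719473194130076 w 0.44803577368920355
clock: 7.58
eef_pos: [0.5231, 0.1268, 0.0451]
tool_rot: [-0.0, 0.999, 0.039, 0.0]
contact_force: [-0.4, 1.3, 0.3]
grip_width: 0.451
t 7.5833 p [0.5231 0.1268 0.0451] stand -0.1731973075854907 -0.0014049431168058606 ang-y -0.003920309631588764 F [-0.3825  1.2991  0.2984] Ffeed -1.326047722569282 w 0.45079455607213464
```

View pics/ov3_scene.png

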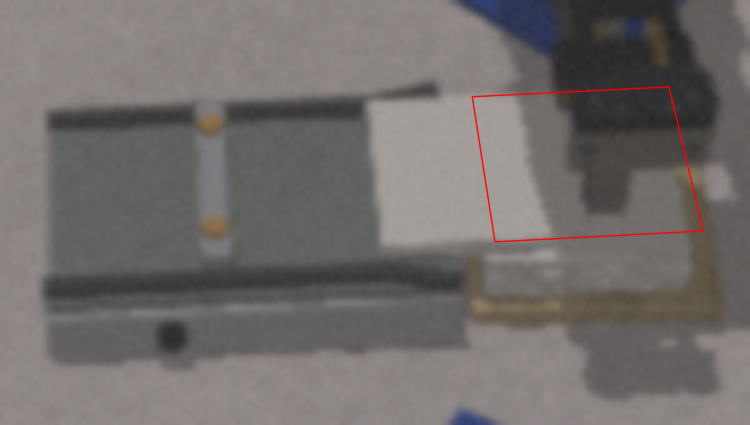

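View pics/ov3_top.png

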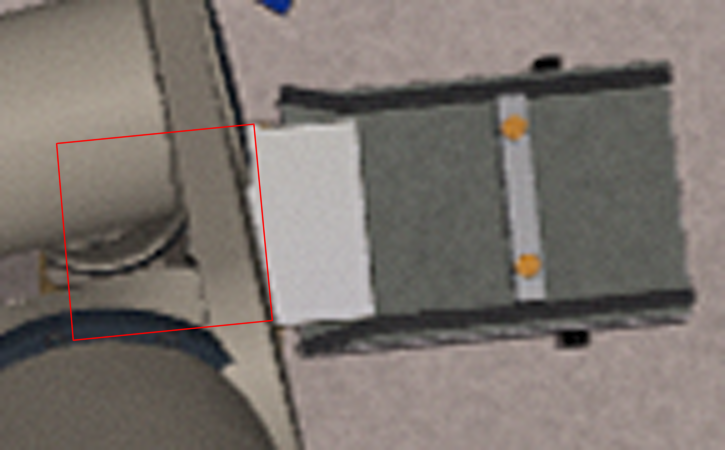

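```bash
python3 -m inch '[0.45,0.001,0.012,0,0, 0.45,0.002,0.024,0,0, 0.45,0.003,0.036,0,0, 0.45,0.004,0.048,0,0, 0.45,0.005,0.06,0,0, 0.45,0.006,0.072,0,0, 0.45,0.007,0.084,0,0, 0.45,0.008,0.096,0,0, 0.45,0.009,0.108,0,0, 0.45,0.01,0.12,0,0, 0.45,0.01,0.132,0,0, 0.45,0.01,0.144,0,0]'; python3 st.py; python3 -m inch '[0.45,0,0.012,0,0, 0.45,0,0.024,0,0, 0.45,0,0.036,0,0, 0.45,0,0.048,0,0, 0.45,0,0.06,0,0, 0.45,0,0.072,0,0, 0.45,0,0.084,0,0, 0.45,0,0.096,0,0, 0.45,0,0.108,0,0, 0.45,0,0.12,0,0]'; python3 st.py
python3 - <<'E'
from ov import *
overlay("ov4",[(box((.5238,.1183),.085,.1,.1,.052),(0,0,255))])
E
```

```text
clock: 8.68
eef_pos: [0.5264, 0.1054, 0.0452]
tool_rot: [-0.0, 0.999, 0.039, 0.0]
contact_force: [-0.4, 2.7, 2.7]
grip_width: 0.452
t 8.6833 p [0.5264 0.1054 0.0452] stand -0.15162655331776473 8.563356649894514e-05 ang-y -0.003971610963080532 F [-0.3697  2.7195  2.6633] Ffeed -2.7406345566633736 w 0.4523445109403632
clock: 9.52
eef_pos: [0.5274, 0.0872, 0.0449]
tool_rot: [0.0, 0.999, 0.039, -0.0]
contact_force: [0.0, 1.6, 0.2]
grip_width: 0.452
t 9.5167 p [0.5274 0.0872 0.0449] stand -0.1334130342244336 -0.00035310081162188354 ang-y -0.0039084452353742305 F [0.0144 1.5893 0.2408] Ffeed -1.582785865619116 w 0.45154592889746736
```

View pics/ov4_scene.png

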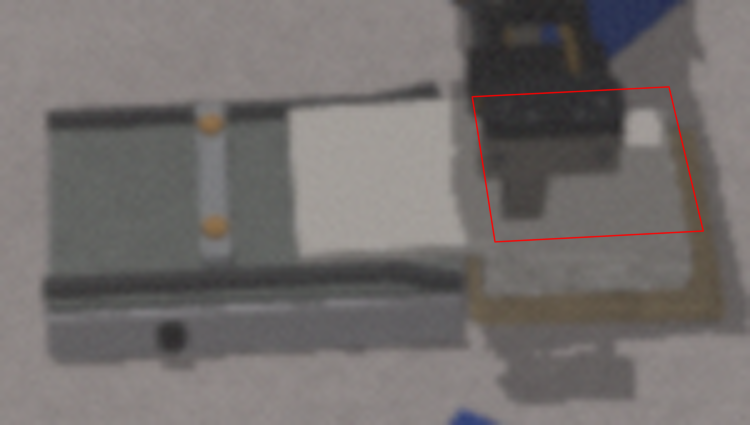

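View pics/ov4_top.png

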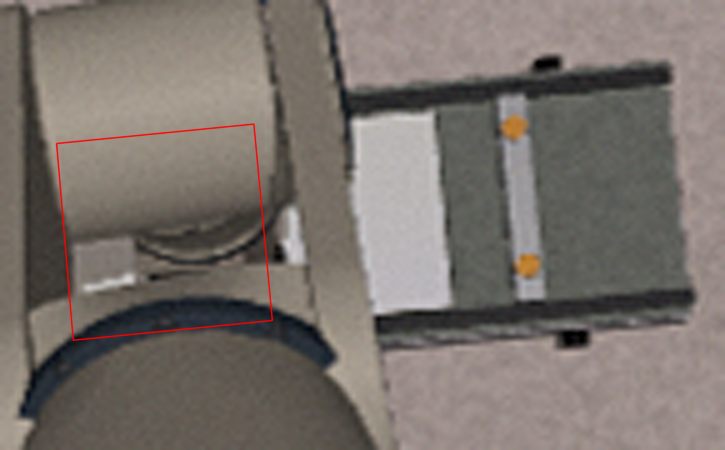

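```bash
python3 -m inch '[0.45,0,0.01,0,0, 0.45,0,0.02,0,0, 0.45,0,0.03,0,0, 0.45,0,0.04,0,0, 0.45,0,0.05,0,0, 0.45,0,0.06,0,0, 0.45,0,0.07,0,0, 0.45,0,0.08,0,0, 0.45,0,0.09,0,0, 0.45,0,0.1,0,0, 0.45,0,0.11,0,0, 0.45,0,0.12,0,0, 0.45,0,0.12,0,0]'; python3 st.py
python3 - <<'E'
from ov import *
c=np.array([.5387,-.0457]);y=.082;d=np.array([np.sin(y),-np.cos(y)])
overlay("ov5",[(box(c-.059*d,y,.1,.1,.05),(0,0,255))])
E
python3 st.py
```

```text
clock: 10.7
eef_pos: [0.529, 0.0693, 0.0451]
tool_rot: [0.0, 0.999, 0.039, 0.0]
contact_force: [-0.3, 0.2, -0.7]
grip_width: 0.447
t 10.7 p [0.529  0.0693 0.0451] stand -0.11543663265838491 -0.0001993711752301639 ang-y -0.0040450936274371435 F [-0.3323  0.1545 -0.7298] Ffeed -0.18121896278995664 w 0.44739636389487997
t 10.8 p [0.529  0.0695 0.0451] stand -0.11558256512580306 -0.0001852917383553052 ang-y -0.003968847432530495 F [ 0.2874  0.3533 -0.4272] Ffeed -0.32855945047728574 w 0.45138377560775844
```

View pics/ov5_scene.png

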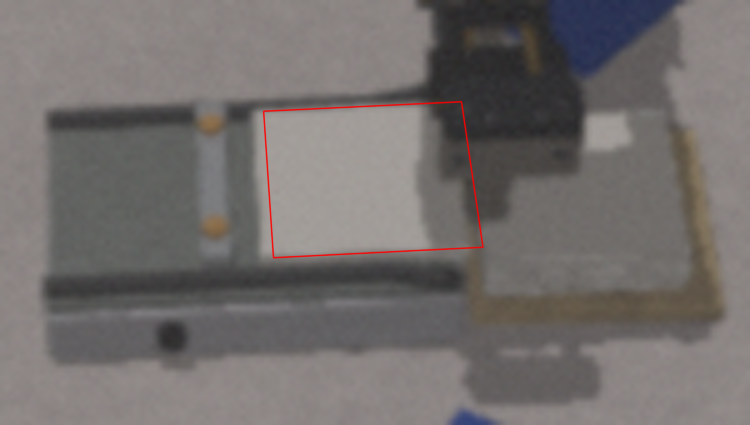

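View pics/ov5_top.png

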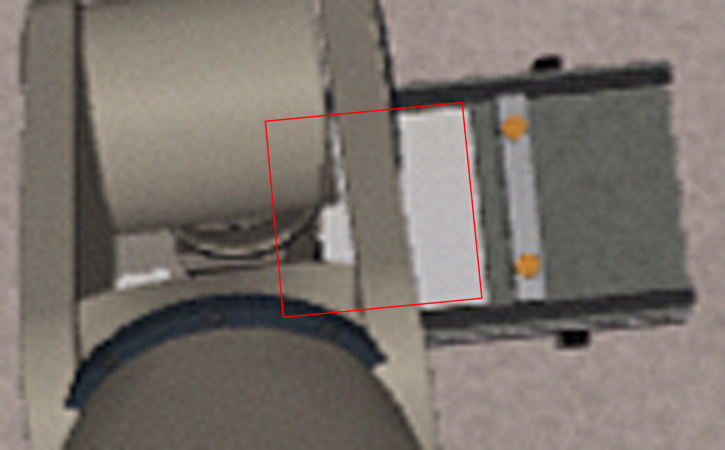

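```bash
python3 -m inch '[0.45,0,0.005,0,0, 0.45,0,0.01,0,0, 0.45,0,0.015,0,0, 0.45,0,0.02,0,0, 0.45,0,0.025,0,0, 0.45,0,0.03,0,0, 0.45,0,0.035,0,0, 0.45,0,0.04,0,0, 0.45,0,0.045,0,0, 0.45,0,0.05,0,0]'; python3 st.py; for i in 1 ; do python3 -m inch '[0.45,0,0.003,0,0, 0.45,0,0.006,0,0, 0.45,0,0.009,0,0, 0.45,0,0.012,0,0]'; python3 st.py; done
```

```text
clock: 11.63
eef_pos: [0.5296, 0.0621, 0.0451]
tool_rot: [-0.0, 0.999, 0.039, 0.0]
contact_force: [-0.4, 1.2, 1.7]
grip_width: 0.449
t 11.6333 p [0.5296 0.0621 0.0451] stand -0.10815084302772922 -0.00024005459961260364 ang-y -0.003986283471111601 F [-0.4238  1.1778  1.6735] Ffeed -1.2085101618592629 w 0.4488488772975654
clock: 11.97
eef_pos: [0.5297, 0.0603, 0.0451]
tool_rot: [-0.0, 0.999, 0.039, -0.0]
contact_force: [0.4, 2.2, 0.3]
grip_width: 0.454
t 11.9667 p [0.5297 0.0603 0.0451] stand -0.10640415291153184 -0.0002759987160691501 ang-y -0.003985488820540589 F [0.4364 2.1618 0.328 ] Ffeed -2.118816403967769 w 0.45368683357505213
```

```bash
python3 -m inch '[0.45,0,0.002,0,0, 0.45,0,0.004,0,0, 0.45,0,0.006,0,0]'; python3 st.py;  python3 -m inch '[0.45,0,0.002,0,0, 0.45,0,0.004,0,0, 0.45,0,0.006,0,0]'; python3 st.py
```

```text
clock: 12.22
eef_pos: [0.5298, 0.0594, 0.0451]
tool_rot: [-0.0, 0.999, 0.039, 0.0]
contact_force: [-0.1, 2.2, 0.6]
grip_width: 0.451
t 12.2167 p [0.5298 0.0594 0.0451] stand -0.10552247268640112 -0.0002464518242277847 ang-y -0.003957185896095533 F [-0.0764  2.1935  0.6424] Ffeed -2.192373581323905 w 0.4508386384775986
clock: 12.47
eef_pos: [0.5299, 0.0585, 0.0451]
tool_rot: [0.0, 0.999, 0.039, -0.0]
contact_force: [0.4, 2.4, 0.5]
grip_width: 0.451
t 12.4667 p [0.5299 0.0585 0.0451] stand -0.10462195426182146 -0.00027821892365914575 ang-y -0.003909040919299778 F [0.3727 2.3505 0.4838] Ffeed -2.312090978999848 w 0.451060829286529
```

```bash
python3 -m inch '[0.45,0,0.002,0,0, 0.45,0,0.004,0,0]'; python3 st.py
```

```text
clock: 12.63
eef_pos: [0.5299, 0.0579, 0.0451]
tool_rot: [-0.0, 0.999, 0.039, -0.0]
contact_force: [0.0, 0.9, 0.6]
grip_width: 0.446
t 12.6333 p [0.5299 0.0579 0.0451] stand -0.10401564441838283 -0.00028213368572900765 ang-y -0.003991203017615866 F [0.0453 0.864  0.6213] Ffeed -0.8573640913250935 w 0.4461690229135515
```

```bash
python3 -m inch '[0.45,0,0.002,0,0, 0.45,0,0.004,0,0]'; python3 st.py
```

```text
clock: 12.8
eef_pos: [0.53, 0.0573, 0.0451]
tool_rot: [-0.0, 0.999, 0.039, -0.0]
contact_force: [-0.6, 2.6, 1.1]
grip_width: 0.454
t 12.8 p [0.53   0.0573 0.0451] stand -0.10340483080283032 -0.00026884545630875546 ang-y -0.004029561027145925 F [-0.5543  2.6007  1.0501] Ffeed -2.6373703533700157 w 0.4537188261547882
```

```bash
python3 -m inch '[0.45,0,0.002,0,0, 0.45,0,0.004,0,0]'; python3 st.py
```

```text
clock: 12.97
eef_pos: [0.53, 0.0567, 0.0451]
tool_rot: [-0.0, 0.999, 0.039, -0.0]
contact_force: [-0.4, 2.1, 1.6]
grip_width: 0.447
t 12.9667 p [0.53   0.0567 0.0451] stand -0.10281461372173897 -0.000289494783534455 ang-y -0.003957696451781026 F [-0.3863  2.114   1.5617] Ffeed -2.138532946151028 w 0.44660867532807397
```

```bash
python3 -m inch '[0.45,0,0.002,0,0, 0.45,0,0.004,0,0]'; python3 st.py
```

```text
clock: 13.13
eef_pos: [0.5301, 0.0561, 0.0451]
tool_rot: [0.0, 0.999, 0.039, -0.0]
contact_force: [-0.7, 2.2, 0.9]
grip_width: 0.45
t 13.1333 p [0.5301 0.0561 0.0451] stand -0.10221301076080659 -0.00027750694306750664 ang-y -0.003948342116592618 F [-0.6744  2.1717  0.8805] Ffeed -2.219634084339176 w 0.4502662215587766
```

```bash
python3 - <<'E'
from ov import *
overlay("ov6",[])
E
```

```text
(no output)
```

View pics/ov6_top.png

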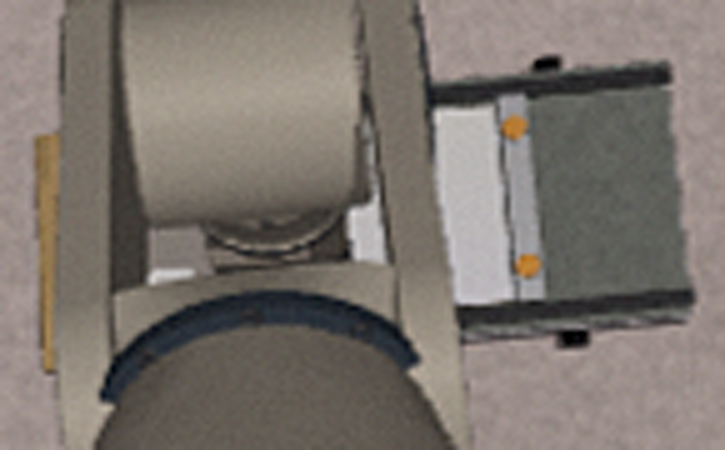

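```bash
python3 -m inch '[0.45,0,0.0015,0,0, 0.45,0,0.003,0,0]'; python3 st.py
```

```text
clock: 13.4
eef_pos: [0.5301, 0.0557, 0.0451]
tool_rot: [-0.0, 0.999, 0.039, 0.0]
contact_force: [0.5, 2.3, 1.8]
grip_width: 0.449
t 13.4 p [0.5301 0.0557 0.0451] stand -0.10178524028912052 -0.00024980958698286014 ang-y -0.003943110022980895 F [0.4971 2.2984 1.7985] Ffeed -2.2499843943952387 w 0.4487322129279771
```

```bash
python3 -m inch '[0.45,0,0.0015,0,0, 0.45,0,0.003,0,0]'; python3 st.py
```

```text
clock: 13.57
eef_pos: [0.5301, 0.0553, 0.0451]
tool_rot: [-0.0, 0.999, 0.039, -0.0]
contact_force: [1.1, 1.8, 1.1]
grip_width: 0.452
t 13.5667 p [0.5301 0.0553 0.0451] stand -0.10133930451396408 -0.00028506409473357067 ang-y -0.00391625385673855 F [1.1088 1.7558 1.0576] Ffeed -1.659034806127101 w 0.4515973894161406
```

```bash
python3 -m inch '[0.45,0,0.0015,0,0, 0.45,0,0.003,0,0]'; python3 st.py
```

```text
clock: 13.73
eef_pos: [0.5302, 0.0549, 0.0451]
tool_rot: [-0.0, 0.999, 0.039, 0.0]
contact_force: [-0.2, 4.6, 0.7]
grip_width: 0.45
t 13.7333 p [0.5302 0.0549 0.0451] stand -0.10097699867848287 -0.00027241492859734654 ang-y -0.004155508014910797 F [-0.1939  4.6052  0.6923] Ffeed -4.605585502756332 w 0.4496894865595665
```

```bash
python3 -m inch '[0.45,0,0.001,0,0, 0.45,0,0.001,0,0]'; python3 st.py
```

```text
clock: 13.9
eef_pos: [0.5301, 0.0549, 0.0451]
tool_rot: [-0.0, 0.999, 0.039, -0.0]
contact_force: [-0.8, 5.1, 0.6]
grip_width: 0.454
t 13.9 p [0.5301 0.0549 0.0451] stand -0.10099505251306116 -0.0002810384047521771 ang-y -0.004160544214671338 F [-0.8109  5.0573  0.5524] Ffeed -5.106724108819325 w 0.4544847881540132
```

```bash
python3 -m inch '[0.45,0,0.001,0,0, 0.45,0,0.001,0,0]'; python3 st.py
```

```text
clock: 14.07
eef_pos: [0.5302, 0.0549, 0.0451]
tool_rot: [-0.0, 0.999, 0.039, 0.0]
contact_force: [-1.2, 5.2, 1.9]
grip_width: 0.452
t 14.0667 p [0.5302 0.0549 0.0451] stand -0.1009417895806985 -0.00023514721144872415 ang-y -0.004150277720132711 F [-1.1987  5.1799  1.9119] Ffeed -5.260658072123863 w 0.4524279639898925
```

```bash
python3 -m inch '[0.45,0,0.001,0,0, 0.45,0,0.002,0,0]'; python3 st.py
```

```text
clock: 14.23
eef_pos: [0.5302, 0.0548, 0.0451]
tool_rot: [-0.0, 0.999, 0.039, -0.0]
contact_force: [-1.0, 7.8, 1.7]
grip_width: 0.444
t 14.2333 p [0.5302 0.0548 0.0451] stand -0.10087119169224099 -0.0002806861633745009 ang-y -0.0043293532242426325 F [-0.9603  7.7538  1.7487] Ffeed -7.806442033495868 w 0.44381186431346387
```

```bash
python3 -m inch '[0.45,0,0.001,0,0, 0.45,0,0.001,0,0]'; python3 st.py
```

```text
clock: 14.4
eef_pos: [0.5302, 0.0548, 0.0451]
tool_rot: [-0.001, 0.999, 0.039, 0.0]
contact_force: [-1.1, 8.0, 1.5]
grip_width: 0.452
t 14.4 p [0.5302 0.0548 0.0451] stand -0.10085654628277368 -0.00025261779475823477 ang-y -0.004394930446007347 F [-1.0547  8.0008  1.478 ] Ffeed -8.060256511457398 w 0.45244581707240705
```

```bash
python3 -m inch '[0.45,0,0,0,0]'; python3 st.py
```

```text
clock: 14.48
eef_pos: [0.5301, 0.0548, 0.0451]
tool_rot: [-0.0, 0.999, 0.039, -0.0]
contact_force: [-1.1, 8.3, 0.3]
grip_width: 0.45
t 14.4833 p [0.5301 0.0548 0.0451] stand -0.10084307889284427 -0.0003111857082922923 ang-y -0.004351138732153995 F [-1.0841  8.2993  0.3263] Ffeed -8.36021877766544 w 0.44970755136628066
```

```bash
python3 -m inch '[0.45,0,0.001,0,0, 0.45,0,0.001,0,0, 0.45,0,0.001,0,0]'; python3 st.py
```

```text
clock: 14.73
eef_pos: [0.5302, 0.0548, 0.0451]
tool_rot: [-0.001, 0.999, 0.039, -0.0]
contact_force: [-1.4, 9.0, 0.5]
grip_width: 0.451
t 14.7333 p [0.5302 0.0548 0.0451] stand -0.10083752898886564 -0.0002710045828392502 ang-y -0.004413621909581653 F [-1.4452  9.0143  0.4868] Ffeed -9.102342094121411 w 0.4508526152924634
```

```bash
python3 -m inch '[0.45,0,-0.005,0,0, 0.45,0,-0.01,0,0, 0.45,0,-0.03,0,0, 0.45,0,-0.06,0,0, 0.45,0,-0.1,0,0, 0.45,0,-0.14,0,0, 0.45,0,-0.14,0,0]'; python3 st.py; python3 -m inch '[0.45,0,0,-0.15,0, 0.45,0,0,-0.3,0, 0.45,0,0,-0.5,0, 0.45,0,0,-0.7,0, 0.45,0,0,-1,0, 0.45,0,0,-1,0]'; python3 -m inch '[0.45,0,-1,0,0, 0.45,0,-1,0,0, 0.45,0,-1,0,0, 0.45,0,-1,0,0, 0.45,0,-1,0,0, 0.45,0,-1,0,0]'
python3 - <<'E'
from ov import *
c=np.array([.5387,-.0457]);y=.082;d=np.array([np.sin(y),-np.cos(y)])
overlay("ov7",[(box(c-.0405*d,y,.1,.1,.05),(0,0,255))])
E
```

```text
clock: 15.32
eef_pos: [0.5285, 0.0759, 0.0451]
tool_rot: [-0.0, 0.999, 0.039, -0.0]
contact_force: [0.3, 0.0, 0.7]
grip_width: 0.448
t 15.3167 p [0.5285 0.0759 0.0451] stand -0.12201474203177379 -0.00019990078642811098 ang-y -0.003276465803213141 F [0.3135 0.0111 0.657 ] Ffeed 0.014625803730651457 w 0.44755051007284413
clock: 15.82
eef_pos: [0.5321, 0.0755, 0.2017]
tool_rot: [-0.0, 0.999, 0.039, 0.005]
contact_force: [0.8, -0.9, 1.1]
grip_width: 0.451
clock: 16.32
eef_pos: [0.5164, 0.2255, 0.1946]
tool_rot: [0.0, 0.999, 0.04, -0.0]
contact_force: [0.3, -0.3, -0.8]
grip_width: 0.447
```

View pics/ov7_scene.png

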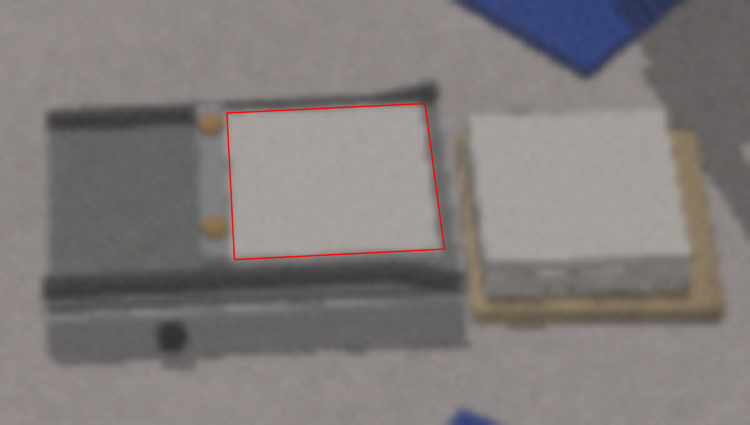

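View pics/ov7_top.png

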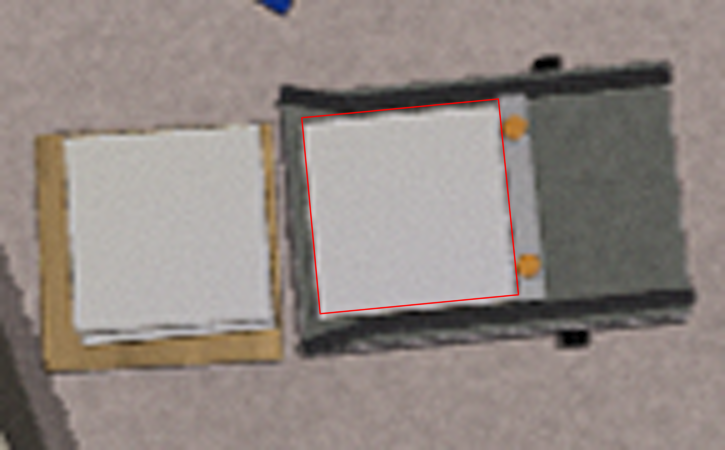

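```bash
python3 st.py; python3 -c "
from bench import bot
print(bot.close_job())"
```

```text
t 16.4167 p [0.5166 0.2237 0.1947] stand -0.2702989769363976 7.265231250394561e-05 ang-y -0.0035728596438715787 F [-0.3515 -0.2848 -0.6086] Ffeed 0.2550321886659661 w 0.4482834066838312
the job is handed in; nothing more can be done
None
```

I slid the top tile straight off the stack into the channel with the two fingers part-open behind its rear edge. I pressed it against the backstop bar, backed the arm away and handed the job in at 16.4 s of the allowed 51 s.

- **Press:** the sliding force was about 2 N. It rose at the bar, and I held at about 9 N measured at the wrist. Taking off the friction, that is roughly 7 N on the bar.
- **Contact position:** by my measurements the tile's leading edge stopped about 9 mm past the stand's centre. The camera estimate for the bar face was about 10 mm.
- **Final pictures, both cameras:** the tile looks flat, square and centred between the guides, with no gap visible at the bar. The gripper is clear of it.
- **Other objects:** the remaining tiles showed no visible shift. I kept the arm well away from the beaker, bottle and tray, but did not measure their positions again at the end.
- **Disagreement:** the two cameras differed by 2 to 5 mm on the tile's starting position in world x. I used the average.

No check failed, but closing the job gave no verdict.

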